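# Seat a thread comb in a leadscrew and check that it sits flat

## Task

Take the blue-gripped thread comb and seat its teeth sideways in the thread of the leadscrew on the blue stand, somewhere near the middle: hold it level, square to the screw and just on or over the grey metal ledge, find the grooves by feel, and press lightly towards the screw for a moment once the teeth are fully home. Then let go and press lightly down on top of its grip with the fingers to check that it sits flat on the ledge, and leave it seated there. Never force it: stay gentle with the screw and the stand, and leave the orange comb and the glassware where they are.

Things in the scene. Friction and masses are not known exactly. Their poses are not given: they have to be found in the camera images.
- comb_blue_grip (a point): Point to hold on the loose blue-gripped comb (about 120 g): on the axis of its upright blue black-banded block, 16 (x) x 26 (y), 29 above the comb's underside, 23 above its steel plate, 13 below the block's flat top. The comb's x points to its teeth, z up. It starts flat on the table, turned up to 0.5 rad, at one of two places; the orange comb is at the other.
- comb_blue_teeth (a point): Middle of the blue comb's tooth-tip line, 44.5 ahead (+x) of the grip point, 3 above the underside. The steel plate is 60 long (x) x 48 wide (y) x 6 thick; on its +x edge are 4 tapered teeth, pitch 12, 6.5 long, tips 3.2 wide, at y = -18, -6, 6, 18 from this point (so a gap at y = 0).
- comb_orange_grip (a point): The same grip point on the other comb, which has an orange grip and 3 teeth of pitch 18 and does not fit this screw. Loose; leave it alone.
- screw_axis (a point): Centre of the fixed stand, on the axis of the level steel leadscrew, 36 above the table; y along the screw, z up, x away from the ledge. Thread: outer diameter 36, root 24, pitch 12, crests 2 and roots 4 wide, about 60 to each side. The screw does not move, but lies shifted along +y by an unknown amount, up to 10: feel for the grooves, or see their outline from above on the -x side.
- ledge (a point): Middle of the top of the flat grey metal ledge, 63.5 from the screw's axis on its -x side, 33 above the table, 83 x 120, axes as screw_axis. It is sprung: it gives 1 per 5 N, at most 4. A comb lying on it has its teeth at axis height. Fully home, tooth tips touch the thread's root: grip point at x = -56.5, z = 26 from screw_axis, square; 0.4 sideways play each way. Teeth on crests: 6 short.
- stand: The fixed stand: blue base plate 135 x 200 x 10, origin on the table straight below screw_axis, same axes. At each end of the screw, 73 to 93 from the centre along y, stands a dark bearing block, 44 wide in x, 47 high.
- beaker: Loose small glass beaker, 56 x 60 x 71, origin at the centre of its underside. Bystander.
- flask: Loose conical glass flask, 68 diameter x 127 high, origin at the centre of its underside. Bystander.
- amber: Loose small amber bottle with black cap, 52 diameter x 116 high, origin at the centre of its underside. Bystander.

How it is judged:
By the outcome, as a careful person would: the job done as asked, in the order asked, and still so for the second after the job is handed in, with the robot touching nothing.
It also fails if it takes over 64 s, if anything falls off the work surface, if the arm or the gripper's body presses on something with over 40 N, if the wrist force passes 120 N, or if a joint passes its speed limit or range.

## Robot

A 6-joint arm with a two-finger parallel gripper is mounted at the origin on a cart in front of the work surface, level with it; the furniture and walls round the work are solid. World frame = base frame: x ahead of the robot, y to its left, z up, the work surface at z = 0. Lengths are in m, angles in rad, forces in N, time in s.
With the tool pointing down it reaches from about 0.25 to 0.775 m from the base axis. Payload 4 kg.
Tool frame: the origin (TCP) lies at the centre of the arm's flange, where the gripper is bolted on; the fingertips stand 199 mm ahead of it and the grasp point (between the pads) lies 180 mm ahead of it (robot.tcp_to_tips is the distance from the TCP to the fingertips, in m); z points along the fingers, y is the line along which they close (so a half turn about z gives the same grasp; the last joint's range is limited). The gripper opens to 94 mm and grips with 3 to 60 N. Pads are 16 mm wide; open, the fingers measure 119 mm over their backs; the gripper's body (75 mm by 177 mm) begins 78 mm behind the grasp point.
Start: joints at [-1.282, 0.087, 1.371, -0, 1.684, -0.103], TCP at [0.21, -0.508, 0.405] pointing down, gripper open.
Joint ranges: [-3.1, 3.1], [-0.76, 2.03], [0.27, 2.55], [-1.08, 4.22], [0.17, 2.65], [-2.57, 2.57]. Speed limits (rad/s): [2.79, 2.79, 3.14, 3.14, 3.14, 3.14].

## Interface

Orientations are given as [roll, pitch, yaw] about the fixed x, y, z axes, in that order (R = Rz(yaw) Ry(pitch) Rx(roll)).
In Python, from bench import telemetry, snapshot, ticket, robot gives the robot as it stands.
- The arm moves only by the tool apply_moves, never from a script. Its argument "moves" is a list that holds one entry, the list of rows, each a list of 5 numbers: the shift along the tool's x, y, z in units of 50 mm (1.0 is 50 mm), then the turn about the tool's z in units of 10 degrees (1.0 is 10 degrees), then the closure, from 0 (fully open) to 1 (shut). A call has 1 to 10 rows; each row is the pose to reach, as a shift and turn from the pose commanded when the call began, along the tool's axes at that moment; what a row does not reach only later rows make up. A row lasts 1/8 s, in which the tool goes at most 62.5 mm and 10.7 degrees, less where a joint would pass 70% of its speed; a pose out of reach is approached as far as the arm can. A call with a gripper value outside its range is refused whole. The fingers move at their own pace and stop on an object; the grip force is fixed at half the most. Time passes only in rows, so rows that repeat a pose let the fingers close. It gives the time, the measured TCP pose, the force, the opening and the grip force at its end, in the units of the state.
- telemetry.get_obs(): the state, without advancing time (a new reading comes with each control period).
- snapshot(name): name is "side" or "top"; returns a dict with "image" (384x512x3 uint8, red, green, blue), "fovy" (degrees; the focal length in pixels is half the picture's height over the tangent of half this angle, whatever the lens; pixels are square), "cx", "cy" (the principal point, pixels), "R" (3x3) and "t" (3): a world point X has camera coordinates R X + t. Camera axes: x right, y down, z forward; pixel columns grow to the right and rows downward; lengths in m; the calibration is good to about 2 mm. A picture is of the moment at which its call begins. There is no depth.
- ticket.close_job(): hands the job in; it is judged then, once.
The state is a dict: "time": time; "joint_positions": joint angles; "qvel": joint speeds; "joint_torque": joint torques, N m; "tool_pos": TCP position; "ee_rot": TCP orientation; "wrist_force": force on the tool from outside, world axes, zero at the start; "wrist_torque": the same for the moment, N m; "width": finger opening in m; "finger_force": force on a finger pad.
Only numpy, scipy, OpenCV 4.12 (cv2) and the standard library are available. Lean on these libraries where they do the work, as an engineer would, in place of code of your own. Each camera call takes 0.05 s, during which the arm holds its last target. There are 200 camera calls.

## Working session

There is one attempt and no reset: what is moved stays moved. The work goes in short steps, Python scripts to look and compute and a tool call to move; the robot and the scene stay as the last step left them, time stands still between calls to the robot, and variables do not carry over. Pictures are saved under pics/ and viewed, at most 10 in all, crops included, and the job is handed in when it is done.

Besides the shell and the picture viewer there is one more tool, called after "Request:" as name([rows], argument=value, ...), one row to a line, values as JSON. apply_moves: Moves the arm, as the interface text tells. Its arguments: {"type":"object","properties":{"moves":{"type":"array","items":{"type":"array","items":{"type":"array","items":{"type":"number"}}}}},"required":["moves"]}

```bash
mkdir -p pics
python3 - <<'E'
from bench import telemetry, snapshot
import cv2,numpy as np
o=telemetry.get_obs();print({k:np.round(v,4).tolist() for k,v in o.items()})
for n in("top","side"):
    s=snapshot(n);cv2.imwrite(f"pics/{n}0.png",s["image"][:,:,::-1]);print(n,s["fovy"],s["cx"],s["cy"],np.round(s["R"],4).tolist(),np.round(s["t"],4).tolist())
E
```

```text
{'time': 0.0, 'joint_positions': [-1.2821, 0.0879, 1.3722, -0.0, 1.6836, -0.1031], 'qvel': [-0.0008, -0.0003, 0.0002, 0.0015, 0.0005, 0.0016], 'joint_torque': [0.0, -34.017, -30.2431, 0.0717, 0.0329, -0.0002], 'tool_pos': [0.21, -0.5082, 0.4035], 'ee_rot': [-3.1394, -0.0002, 0.3918], 'wrist_force': [0.1002, 0.9477, -0.0705], 'wrist_torque': [0.0284, 0.0233, 0.0147], 'finger_force': 0.0, 'width': 0.0941}
top 52.5393903153019 253.47200543439857 189.63878950071404 [[-0.0246, -0.9997, -0.0047], [-0.9868, 0.0251, -0.1598], [0.1599, 0.0007, -0.9871]] [0.0214, 0.5566, 1.0191]
side 56.885222840687554 254.21507531918243 193.06637657742004 [[0.952, -0.306, 0.0067], [-0.2397, -0.7592, -0.6051], [0.1902, 0.5744, -0.7961]] [-0.5312, 0.151, 0.8783]
```

View pics/top0.png

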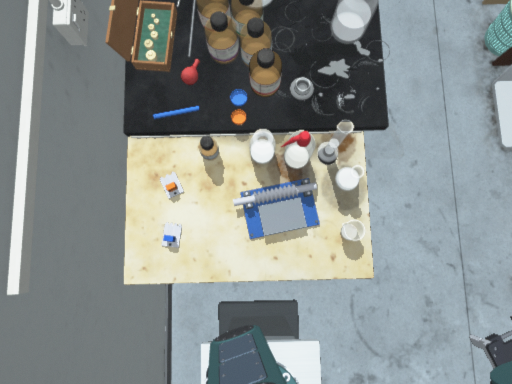

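View pics/side0.png

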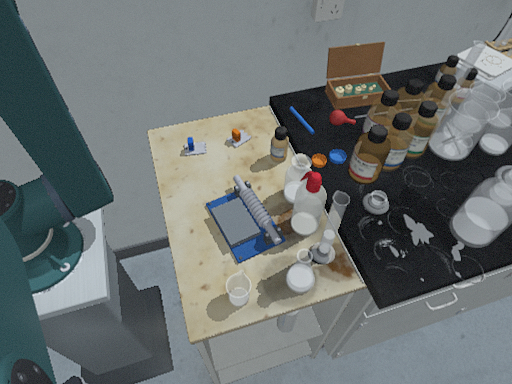

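```bash
cat > h.py <<'E'
import numpy as np,cv2
from bench import telemetry,snapshot
def f(s): return 192/np.tan(np.radians(s["fovy"]/2))
def at(s,u,v,z):
    R=np.array(s["R"]);t=np.array(s["t"]);c=-R.T@t
    d=R.T@np.array([(u-s["cx"])/f(s),(v-s["cy"])/f(s),1]);return c+d*(z-c[2])/d[2]
def pix(s,X):
    p=np.array(s["R"])@np.array(X)+np.array(s["t"]);return p[:2]/p[2]*f(s)+[s["cx"],s["cy"]]
def crop(n,out,u0,v0,w,h,k):
    s=snapshot(n);im=s["image"][v0:v0+h,u0:u0+w,::-1]
    cv2.imwrite(out,cv2.resize(im,None,fx=k,fy=k,interpolation=cv2.INTER_CUBIC));return s
E
python3 - <<'E'
from h import *
a=cv2.imread("pics/top0.png")
x=cv2.resize(a[210:260,150:200],None,fx=8,fy=8,interpolation=cv2.INTER_CUBIC)
y=cv2.resize(a[170:245,225:325],None,fx=7.5,fy=7.5,interpolation=cv2.INTER_CUBIC)
b=cv2.imread("pics/side0.png")
z=cv2.resize(b[125:175,170:220],None,fx=8,fy=8,interpolation=cv2.INTER_CUBIC)
cv2.imwrite("pics/c1.png",np.hstack([x,z]));cv2.imwrite("pics/c2.png",y)
E
```

```text
(no output)
```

View pics/c1.png

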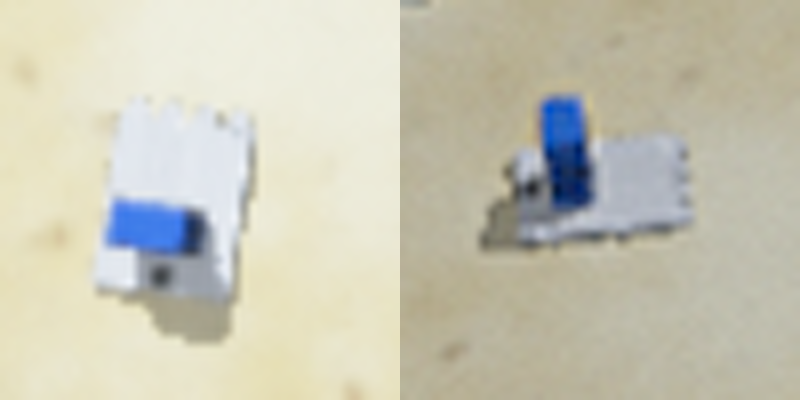

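View pics/c2.png

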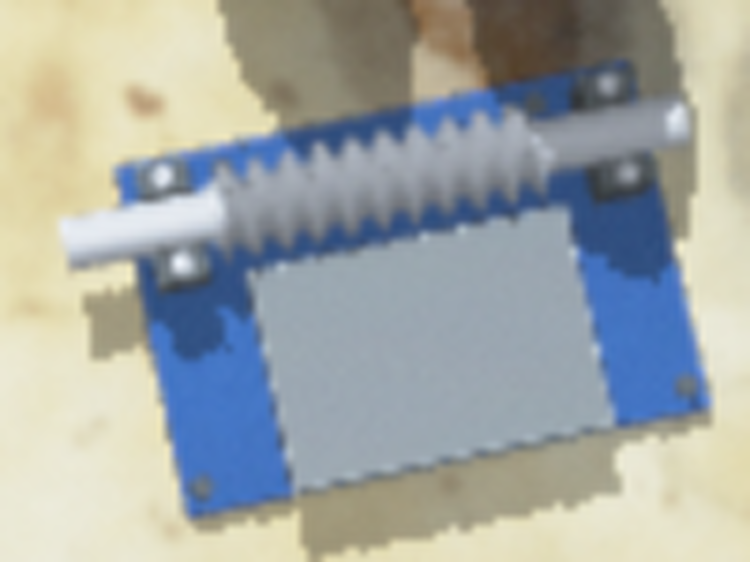

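```bash
cat > fit.py <<'E'
from h import *
from scipy.optimize import least_squares
def px(p,o,k): return (np.array(p,float)+.5)/k-.5+np.array(o)
def fit(s,L,P,x0):
    L=np.array(L)
    def r(q,ret=0):
        c,n=np.cos(q[2]),np.sin(q[2])
        W=np.c_[q[0]+c*L[:,0]-n*L[:,1],q[1]+n*L[:,0]+c*L[:,1],L[:,2]]
        return np.concatenate([pix(s,w) for w in W])-np.array(P).ravel()
    o=least_squares(r,x0);return o.x,o.fun
E
python3 - <<'E'
from fit import *
s=snapshot("top")
mm=1e-3
# comb frame origin: grip point; plate x -22? tips at 44.5, plate front 38, rear -22
L=np.array([[8,13,42],[8,-13,42],[-8,-13,42],[-8,13,42],[-22,24,6],[-22,-24,6],[44.5,18,3],[44.5,-18,3]])*mm
P=px([(112,200),(188,207),(182,250),(108,243),(97,288),(232,298),(137,97),(240,112)],(150,210),8)
q,e=fit(s,L,P,[.45,.22,0]);print("comb",q,np.round(e,1))
q1,e=fit(s,L[:4],P[:4],q);print("block",q1,np.round(e,1))
t=snapshot("side")
P2=px([(145,97),(183,97)],(170,125),8)
for d in [(8,13,42),(8,-13,42),(-8,-13,42),(-8,13,42)]:
    c,n=np.cos(q[2]),np.sin(q[2]);print(d,(pix(t,[q[0]+(c*d[0]-n*d[1])*mm,q[1]+(n*d[0]+c*d[1])*mm,d[2]*mm])-[170,125]+.5)*8-.5)
L=np.array([[-22,60,33],[-22,-60,33],[-105,-60,33],[-105,60,33],[25,100,10],[25,-100,10],[-110,-100,10],[-110,100,10]])*mm
P=px([(250,270),(568,210),(615,425),(292,490),(120,165),(632,62),(708,408),(190,518)],(225,170),7.5)
for sl in(slice(0,4),slice(0,8)):
    q,e=fit(s,L[sl],P[sl],[.5,-.05,.15]);print("stand",q,np.round(e,1))
q,e=fit(s,L[:4],P[:4],q)
im=cv2.cvtColor(s["image"],cv2.COLOR_RGB2HSV).astype(np.float32)
c,n=np.cos(q[2]),np.sin(q[2])
ys=np.arange(-66,76,.5)
best=[]
for xo in(-14,-15,-16,-17):
    pr=[]
    for y in ys:
        u=pix(s,[q[0]+(c*xo-n*y)*mm,q[1]+(n*xo+c*y)*mm,.036]);pr.append(cv2.getRectSubPix(im[:,:,1].copy(),(1,1),tuple(map(float,u)))[0,0])
    pr=np.array(pr);m=abs(ys)<50
    w=pr[m]-np.convolve(pr,np.ones(24)/24,'same')[m]
    z=(w*np.exp(-2j*np.pi*ys[m]/12)).sum()
    print(xo,"groove y phase mod12",(-np.angle(z)*12/2/np.pi)%12,abs(z)/abs(w).sum())
E
```

```text
comb [ 0.43202464  0.24048345 -0.11459681] [ 0.1 -0.2  0.2 -0.2  0.2  0.4 -0.2  0.4 -0.3 -0.1 -0.   0.2  0.1  0.1
 -0.1 -0.6]
block [ 0.43227144  0.24069143 -0.11383747] [ 0.  -0.3  0.1 -0.3  0.1  0.3 -0.2  0.3]
(8, 13, 42) [181.14760178  94.04843001]
(8, -13, 42) [187.51733345 141.88689364]
(-8, -13, 42) [144.48476729 147.62702267]
(-8, 13, 42) [138.72167466  99.61802786]
stand [ 0.5465529  -0.05834312  0.16685096] [-0.3 -0.2  0.1 -0.5  0.2  0.5  0.   0.3]
stand [ 0.54875221 -0.05750415  0.17386453] [-0.5 -0.9 -0.2 -1.4  0.1 -0.5 -0.  -0.5 -0.4  0.7  0.5  0.6  1.   1.2
 -0.4  0.8]
-14 groove y phase mod12 2.2071522822502594 0.7686968298687022
-15 groove y phase mod12 2.23191418500718 0.7729622592983701
-16 groove y phase mod12 2.2368174836504173 0.7746940371902369
-17 groove y phase mod12 2.217813870154593 0.774905277997931
```

```bash
cat >> h.py <<'E'
def plan(X,yaw):
    o=telemetry.get_obs();psi=o["ee_rot"][2];d=np.array(X)-o["tool_pos"]
    c,n=np.cos(psi),np.sin(psi)
    print("pos",np.round(o["tool_pos"],4),"rot",np.round(o["ee_rot"],4),"F",np.round(o["wrist_force"],2),"M",np.round(o["wrist_torque"],2),"t",o["time"],"w",o["width"])
    print("units",np.round([(c*d[0]+n*d[1])/.05,(n*d[0]-c*d[1])/.05,-d[2]/.05,-np.degrees(yaw-psi)/10],3))
E
python3 -c "
from h import *
plan([.4322,.2406,.29],-.114)"
```

```text
pos [ 0.21   -0.5083  0.404 ] rot [-3.1403e+00 -1.0000e-04  3.9180e-01] F [ 0.34  0.59 -0.4 ] M [ 0.    0.01 -0.01] t 0.2 w 0.09391556256477494
units [  9.826 -12.146   2.279   2.898]
```

Request:
apply_moves([
  [[0.7,-0.85,0,0.2,0],[1.4,-1.7,0,0.4,0],[2.1,-2.6,0,0.6,0],[2.8,-3.5,0,0.9,0],[3.5,-4.4,0,1.2,0],[4.2,-5.2,0,1.5,0],[4.9,-6.1,0,1.8,0],[5.6,-7.0,0,2.1,0],[6.3,-7.8,0,2.4,0],[7.0,-8.7,0,2.9,0]],
])

```text
time: 1.45
tool_pos: [0.3674, 0.0291, 0.4048]
ee_rot: [3.141, -0.001, -0.117]
wrist_force: [1.2, 0.1, 0.8]
width: 0.0937
finger_force: 0.0
```

```bash
python3 -c "
from h import *
plan([.4322,.2406,.29],-.114)"
```

```text
pos [0.3674 0.0291 0.4048] rot [ 3.1413e+00 -1.2000e-03 -1.1740e-01] F [1.24 0.1  0.76] M [ 0.03 -0.02 -0.09] t 1.45 w 0.09372710284232323
units [ 0.793 -4.352  2.295 -0.019]
```

Request:
apply_moves([
  [[0.2,-0.8,0.4,0,0],[0.4,-1.7,0.8,0,0],[0.6,-2.6,1.2,0,0],[0.7,-3.5,1.8,0,0],[0.8,-4.35,2.3,0,0],[0.8,-4.35,2.3,0,0],[0.8,-4.35,2.3,0,0]],
])

```text
time: 2.33
tool_pos: [0.4319, 0.2386, 0.2898]
ee_rot: [3.141, 0.0, -0.114]
wrist_force: [-1.1, -0.2, -0.3]
width: 0.0941
finger_force: 0.0
```

```bash
python3 -c "
from h import *
plan([.4322,.2406,.212],-.114)
s=crop('top','pics/c3.png',130,180,80,80,5);t=crop('side','pics/c4.png',150,100,80,80,5)
cv2.imwrite('pics/c34.png',np.hstack([cv2.imread('pics/c3.png'),cv2.imread('pics/c4.png')]))"
```

```text
pos [0.4319 0.2386 0.2898] rot [ 3.1408  0.     -0.114 ] F [-1.06 -0.19 -0.25] M [0.02 0.04 0.05] t 2.325 w 0.0941171040527982
units [ 1.000e-03 -4.000e-02  1.556e+00 -0.000e+00]
```

View pics/c34.png

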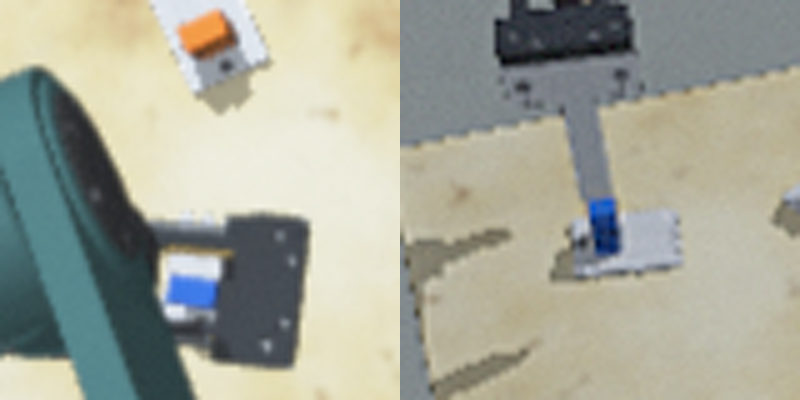

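The fingers straddle the blue block: in the top half the block is at about (192,290), and in the side half it lines up with the finger. Descending to grip.

Request:
apply_moves([
  [[0,-0.04,0.5,0,0],[0,-0.04,1.0,0,0],[0,-0.04,1.3,0,0],[0,-0.04,1.55,0,0],[0,-0.04,1.55,0,0.5],[0,-0.04,1.55,0,1],[0,-0.04,1.55,0,1],[0,-0.04,1.55,0,1],[0,-0.04,1.55,0,1],[0,-0.04,1.55,0,1]],
])

```text
time: 3.68
tool_pos: [0.4322, 0.2409, 0.2122]
ee_rot: [3.142, -0.0, -0.114]
wrist_force: [0.3, -0.2, 0.1]
width: 0.0377
finger_force: 0.0
```

```bash
python3 -c "
from h import *
plan([.4322,.2406,.212],-.114)"
```

```text
pos [0.4322 0.2409 0.2122] rot [ 3.1415e+00 -1.0000e-04 -1.1430e-01] F [ 0.29 -0.18  0.09] M [-0.02  0.    0.  ] t 3.675 w 0.03771644433086803
units [ 0.001  0.006  0.004 -0.001]
```

Continue closing, then lift and move towards the stand.

Request:
apply_moves([
  [[0,0,0,0,1],[0,0,0,0,1],[0,0,0,0,1],[0,0,0,0,1],[0,0,-0.3,0,1],[0,0,-0.8,0,1],[0,0,-1.4,0,1],[0,0,-2.0,0,1],[0,0,-2.0,0,1],[0,0,-2.0,0,1]],
])

```text
time: 4.92
tool_pos: [0.4318, 0.2407, 0.3113]
ee_rot: [3.141, 0.001, -0.114]
wrist_force: [-0.2, -0.4, -1.3]
width: 0.0261
finger_force: 30.0
```

Run:
```python
from fit import *
yaw=.169; S=np.array([.547,-.058])
c,n=np.cos(yaw),np.sin(yaw)
x,y=-72e-3,-3.8e-3
X=[S[0]+c*x-n*y,S[1]+n*x+c*y,.3]
print(X);plan(X,yaw)
t=snapshot("side");cv2.imwrite("pics/s5.png",cv2.resize(t["image"][90:190,130:260,::-1],None,fx=6,fy=6,interpolation=cv2.INTER_CUBIC))
```

```text
[np.float64(0.47666489851997584), np.float64(-0.07385602408533391), 0.3]
pos [0.4318 0.2407 0.3113] rot [ 3.1409e+00  1.1000e-03 -1.1440e-01] F [-0.2  -0.37 -1.3 ] M [0.05 0.07 0.05] t 4.925 w 0.026144967374749743
units [ 1.609  6.148  0.227 -1.623]
```

View pics/s5.png

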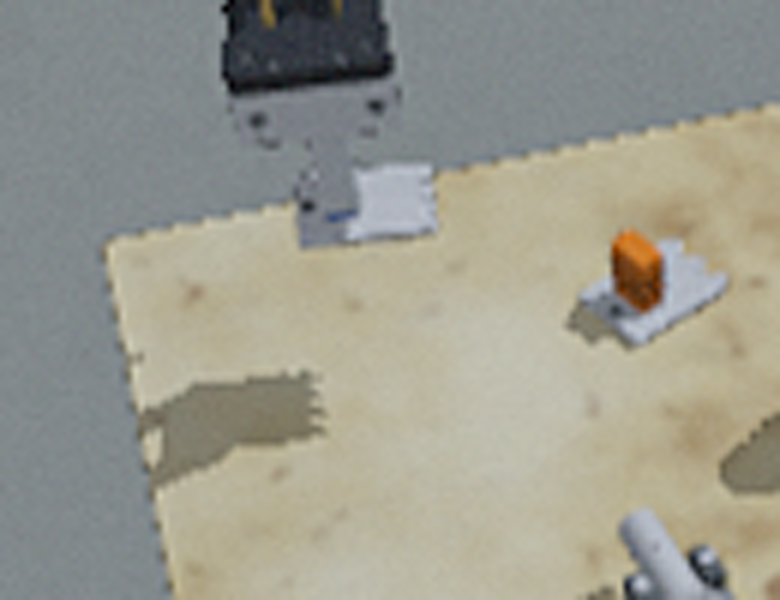

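The comb is held level by its grip (teeth at about (435,200)), and the orange comb is undisturbed. Carrying it to above the ledge.

Request:
apply_moves([
  [[0.2,0.8,0,-0.2,1],[0.4,1.6,0,-0.4,1],[0.6,2.4,0,-0.7,1],[0.8,3.2,0,-1.0,1],[1.1,4.1,0,-1.2,1],[1.3,4.9,0,-1.4,1],[1.5,5.6,0.1,-1.62,1],[1.61,6.15,0.23,-1.62,1],[1.61,6.15,0.23,-1.62,1],[1.61,6.15,0.23,-1.62,1]],
])

```text
time: 6.22
tool_pos: [0.4768, -0.0733, 0.2997]
ee_rot: [-3.14, 0.002, 0.168]
wrist_force: [-0.2, 0.6, -0.8]
width: 0.0258
finger_force: 30.0
```

Run:
```python
from fit import *
plan([.47666,-.07386,.248],.169)
t=snapshot("side");cv2.imwrite("pics/s6.png",cv2.resize(t["image"][150:270,190:310,::-1],None,fx=5,fy=5,interpolation=cv2.INTER_CUBIC))
```

```text
pos [ 0.4768 -0.0733  0.2997] rot [-3.1401e+00  1.8000e-03  1.6840e-01] F [-0.23  0.58 -0.76] M [-0.03 -0.03 -0.04] t 6.225 w 0.025843926069393914
units [-0.004  0.011  1.034 -0.003]
```

View pics/s6.png

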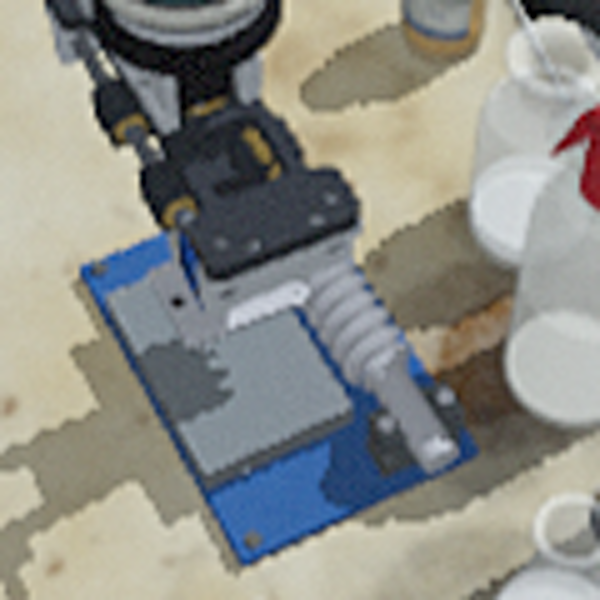

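Request:
apply_moves([
  [[0,0.01,0.4,0,1],[0,0.01,0.8,0,1],[0,0.01,1.04,0,1],[0,0.01,1.06,0,1],[0,0.01,1.06,0,1],[0,0.01,1.06,0,1]],
])

```text
time: 7.02
tool_pos: [0.4775, -0.0744, 0.2486]
ee_rot: [3.141, -0.002, 0.168]
wrist_force: [0.1, 0.3, 0.1]
width: 0.0259
finger_force: 30.0
```

```bash
cat > st.py <<'E'
from h import *
yaw=.169; S=np.array([.547,-.058])
c,n=np.cos(yaw),np.sin(yaw)
o=telemetry.get_obs();d=o["tool_pos"][:2]-S;F=o["wrist_force"]
print("stand frame mm",np.round([1e3*(c*d[0]+n*d[1]),1e3*(-n*d[0]+c*d[1]),1e3*(o["tool_pos"][2]-.2452)],2),"F",np.round([c*F[0]+n*F[1],-n*F[0]+c*F[1],F[2]],2),"M",np.round(o["wrist_torque"],2),"yaw",round(o["ee_rot"][2],4),"t",round(o["time"],2))
E
python3 st.py
```

```text
stand frame mm [-71.26  -4.43   3.43] F [0.18 0.28 0.11] M [0.02 0.01 0.06] yaw 0.1685 t 7.03
```

Request:
apply_moves([
  [[0,0,0.02,0,1],[0,0,0.04,0,1],[0,0,0.04,0,1]],
])

```text
time: 7.4
tool_pos: [0.4771, -0.0744, 0.2456]
ee_rot: [3.142, 0.0, 0.168]
wrist_force: [0.2, -0.1, -1.1]
width: 0.0258
finger_force: 30.0
```

```bash
python3 st.py
```

```text
stand frame mm [-71.66  -4.37   0.4 ] F [ 0.13 -0.17 -1.07] M [0.02 0.01 0.07] yaw 0.1683 t 7.4
```

Request:
apply_moves([
  [[0,0,0.02,0,1],[0,0,0.02,0,1]],
])

```text
time: 7.65
tool_pos: [0.4772, -0.0744, 0.245]
ee_rot: [3.141, -0.0, 0.168]
wrist_force: [-0.3, -0.2, 0.7]
width: 0.026
finger_force: 30.0
```

```bash
python3 st.py
```

```text
stand frame mm [-71.56  -4.41  -0.23] F [-0.36 -0.13  0.7 ] M [0.05 0.11 0.02] yaw 0.1684 t 7.65
```

Request:
apply_moves([
  [[0.05,-0.01,-0.01,0,1],[0.1,-0.01,-0.01,0,1],[0.14,-0.01,-0.01,0,1],[0.16,-0.01,-0.01,0,1],[0.16,-0.01,-0.01,0,1]],
])

```text
time: 8.28
tool_pos: [0.4851, -0.0725, 0.2451]
ee_rot: [3.141, -0.0, 0.168]
wrist_force: [0.2, -0.2, -0.1]
width: 0.0256
finger_force: 30.0
```

```bash
python3 st.py
```

```text
stand frame mm [-63.46  -3.87  -0.07] F [ 0.16 -0.23 -0.14] M [ 0.03 -0.05 -0.02] yaw 0.1684 t 8.28
```

Request:
apply_moves([
  [[0.01,0,0,0,1],[0.02,0,0,0,1],[0.03,0,0,0,1],[0.03,0,0,0,1]],
])

```text
time: 8.78
tool_pos: [0.4865, -0.0722, 0.2451]
ee_rot: [3.142, -0.0, 0.168]
wrist_force: [0.4, -0.1, -0.8]
width: 0.0261
finger_force: 30.0
```

```bash
python3 st.py
```

```text
stand frame mm [-62.06  -3.84  -0.07] F [ 0.35 -0.16 -0.79] M [ 0.03 -0.02 -0.01] yaw 0.1684 t 8.78
```

Request:
apply_moves([
  [[0.01,0,0,0,1],[0.02,0,0,0,1],[0.02,0,0,0,1]],
])

```text
time: 9.15
tool_pos: [0.4875, -0.0721, 0.2452]
ee_rot: [3.141, -0.0, 0.168]
wrist_force: [0.7, 0.4, 0.3]
width: 0.0258
finger_force: 30.0
```

```bash
python3 st.py
```

```text
stand frame mm [-6.105e+01 -3.850e+00 -3.000e-02] F [0.77 0.27 0.27] M [0.04 0.01 0.  ] yaw 0.1684 t 9.15
```

No contact yet; keep stepping 1 mm at a time.

Request:
apply_moves([
  [[0.01,0,0,0,1],[0.02,0,0,0,1],[0.02,0,0,0,1]],
])

```text
time: 9.52
tool_pos: [0.4884, -0.0719, 0.2452]
ee_rot: [3.141, -0.0, 0.168]
wrist_force: [0.0, 0.1, -1.7]
width: 0.026
finger_force: 30.0
```

```bash
python3 st.py
```

```text
stand frame mm [-6.007e+01 -3.850e+00 -3.000e-02] F [ 0.01  0.08 -1.66] M [0.01 0.01 0.04] yaw 0.1684 t 9.53
```

Request:
apply_moves([
  [[0.01,0,0,0,1],[0.02,0,0,0,1],[0.02,0,0,0,1]],
])

```text
time: 9.9
tool_pos: [0.4894, -0.0717, 0.2452]
ee_rot: [3.141, -0.0, 0.168]
wrist_force: [0.0, 0.3, -1.1]
width: 0.0259
finger_force: 30.0
```

```bash
python3 st.py
```

```text
stand frame mm [-5.906e+01 -3.860e+00 -3.000e-02] F [ 0.07  0.26 -1.11] M [-0.03  0.03  0.02] yaw 0.1684 t 9.9
```

Request:
apply_moves([
  [[0.01,0,0,0,1],[0.02,0,0,0,1],[0.02,0,0,0,1]],
])

```text
time: 10.28
tool_pos: [0.4904, -0.0716, 0.2452]
ee_rot: [3.142, -0.0, 0.168]
wrist_force: [-0.4, -0.1, -1.0]
width: 0.0257
finger_force: 30.0
```

```bash
python3 st.py
```

```text
stand frame mm [-5.807e+01 -3.850e+00 -3.000e-02] F [-0.45  0.02 -1.  ] M [-0.01 -0.02  0.01] yaw 0.1684 t 10.28
```

Request:
apply_moves([
  [[0.01,0,0,0,1],[0.02,0,0,0,1],[0.02,0,0,0,1]],
])

```text
time: 10.65
tool_pos: [0.4912, -0.0714, 0.2451]
ee_rot: [3.141, 0.001, 0.168]
wrist_force: [-1.1, -1.2, -0.3]
width: 0.026
finger_force: 30.0
```

```bash
python3 st.py
```

```text
stand frame mm [-5.728e+01 -3.860e+00 -5.000e-02] F [-1.26 -0.98 -0.27] M [-0.03  0.27  0.05] yaw 0.1685 t 10.65
```

Request:
apply_moves([
  [[0.01,0,0,0,1],[0.01,0,0,0,1]],
])

```text
time: 10.9
tool_pos: [0.4915, -0.0714, 0.2452]
ee_rot: [3.141, 0.002, 0.168]
wrist_force: [-3.5, -1.7, 1.7]
width: 0.0259
finger_force: 30.0
```

```bash
python3 st.py
```

```text
stand frame mm [-5.697e+01 -3.880e+00 -5.000e-02] F [-3.76 -1.11  1.66] M [-0.18  0.66  0.06] yaw 0.1684 t 10.9
```

Request:
apply_moves([
  [[0.01,0,0,0,1],[0.01,0,0,0,1]],
])

```text
time: 11.15
tool_pos: [0.4918, -0.0714, 0.2451]
ee_rot: [3.141, 0.003, 0.168]
wrist_force: [-5.4, -1.5, 3.1]
width: 0.0263
finger_force: 30.0
```

```bash
python3 st.py
```

```text
stand frame mm [-56.67  -3.91  -0.07] F [-5.55 -0.54  3.05] M [-0.21  1.06  0.09] yaw 0.1685 t 11.15
```

Request:
apply_moves([
  [[-0.015,0,0,0,1],[-0.015,-0.01,0,0,1],[-0.015,-0.02,0,0,1],[-0.015,-0.02,0,0,1]],
])

```text
time: 11.65
tool_pos: [0.4913, -0.0708, 0.2451]
ee_rot: [3.14, 0.001, 0.168]
wrist_force: [-4.3, -3.0, 1.4]
width: 0.026
finger_force: 30.0
```

```bash
python3 st.py
```

```text
stand frame mm [-5.707e+01 -3.280e+00 -5.000e-02] F [-4.71 -2.27  1.4 ] M [-0.56  0.85 -0.01] yaw 0.1682 t 11.65
```

Request:
apply_moves([
  [[0,0.01,0,0,1],[0,0.02,0,0,1],[0,0.03,0,0,1],[0,0.04,0,0,1],[0,0.04,0,0,1]],
])

```text
time: 12.28
tool_pos: [0.4915, -0.0719, 0.245]
ee_rot: [-3.14, 0.001, 0.169]
wrist_force: [-5.2, -0.6, 2.6]
width: 0.026
finger_force: 30.0
```

```bash
python3 st.py
```

```text
stand frame mm [-57.01  -4.37  -0.17] F [-5.26  0.31  2.61] M [0.09 0.95 0.15] yaw 0.1687 t 12.28
```

Request:
apply_moves([
  [[-0.02,-0.015,0,0,1],[-0.02,-0.015,0,-0.035,1],[0,-0.015,0,-0.035,1],[0.015,-0.015,0,-0.035,1],[0.015,-0.015,0,-0.035,1]],
])

```text
time: 12.9
tool_pos: [0.4919, -0.0716, 0.2451]
ee_rot: [3.142, 0.002, 0.175]
wrist_force: [-5.3, -1.0, 2.4]
width: 0.0256
finger_force: 30.0
```

```bash
python3 st.py
```

```text
stand frame mm [-56.56  -4.17  -0.1 ] F [-5.44 -0.1   2.36] M [-0.22  1.06  0.14] yaw 0.1746 t 12.9
```

Request:
apply_moves([
  [[-0.02,0,0,0,1],[-0.02,0,0,-0.035,1],[-0.01,0,0,-0.035,1],[0,0.005,0,-0.035,1],[0,0.005,0,-0.035,1]],
])

```text
time: 13.52
tool_pos: [0.492, -0.0718, 0.2451]
ee_rot: [-3.142, 0.002, 0.181]
wrist_force: [-5.0, -2.4, 2.6]
width: 0.0261
finger_force: 30.0
```

```bash
python3 st.py
```

```text
stand frame mm [-56.52  -4.39  -0.08] F [-5.3  -1.5   2.56] M [-0.26  1.09  0.1 ] yaw 0.1807 t 13.53
```

Request:
apply_moves([
  [[-0.03,0,0,0,1],[-0.03,0,0,0.035,1],[-0.03,0.01,0,0.035,1],[-0.008,0.01,0,0.035,1],[-0.008,0.01,0,0.035,1]],
])

```text
time: 14.15
tool_pos: [0.4918, -0.0721, 0.2451]
ee_rot: [-3.141, 0.002, 0.175]
wrist_force: [-5.3, 0.9, 2.4]
width: 0.026
finger_force: 30.0
```

```bash
python3 st.py
```

```text
stand frame mm [-56.76  -4.62  -0.08] F [-5.03  1.81  2.42] M [0.18 1.01 0.22] yaw 0.1748 t 14.15
```

Request:
apply_moves([
  [[0,-0.006,0,0,1],[0,-0.006,0,0,1]],
])

```text
time: 14.4
tool_pos: [0.4918, -0.072, 0.2451]
ee_rot: [-3.141, 0.001, 0.175]
wrist_force: [-5.3, 0.3, 1.3]
width: 0.0261
finger_force: 30.0
```

```bash
python3 st.py
```

```text
stand frame mm [-56.78  -4.46  -0.07] F [-5.15  1.21  1.28] M [0.1  0.98 0.14] yaw 0.1748 t 14.4
```

Request:
apply_moves([
  [[0,-0.006,0,0,1],[0,-0.006,0,0,1]],
])

```text
time: 14.65
tool_pos: [0.4917, -0.0718, 0.2451]
ee_rot: [3.141, 0.001, 0.175]
wrist_force: [-5.0, -0.7, 1.9]
width: 0.0263
finger_force: 30.0
```

```bash
python3 st.py
```

```text
stand frame mm [-56.8   -4.32  -0.08] F [-5.08  0.16  1.88] M [-0.01  0.95  0.11] yaw 0.1746 t 14.65
```

Request:
apply_moves([
  [[0,-0.006,0,0,1],[0,-0.006,0,0,1]],
])

```text
time: 14.9
tool_pos: [0.4917, -0.0716, 0.2451]
ee_rot: [3.141, 0.001, 0.174]
wrist_force: [-4.3, -0.4, 2.0]
width: 0.0261
finger_force: 30.0
```

```bash
python3 st.py
```

```text
stand frame mm [-56.82  -4.14  -0.07] F [-4.25  0.37  1.98] M [-0.16  0.95  0.13] yaw 0.1745 t 14.9
```

Request:
apply_moves([
  [[0,-0.006,0,0,1],[0,-0.006,0,0,1]],
])

```text
time: 15.15
tool_pos: [0.4917, -0.0715, 0.2452]
ee_rot: [3.14, 0.001, 0.174]
wrist_force: [-4.9, -1.3, 1.2]
width: 0.026
finger_force: 30.0
```

```bash
python3 st.py
```

```text
stand frame mm [-5.682e+01 -4.000e+00 -2.000e-02] F [-5.09 -0.49  1.23] M [-0.21  0.95  0.09] yaw 0.1744 t 15.15
```

Request:
apply_moves([
  [[0,-0.006,0,0,1],[0,-0.006,0,0,1]],
])

```text
time: 15.4
tool_pos: [0.4916, -0.0713, 0.2452]
ee_rot: [3.14, 0.001, 0.174]
wrist_force: [-5.1, -1.9, 1.7]
width: 0.0258
finger_force: 30.0
```

```bash
python3 st.py
```

```text
stand frame mm [-56.81  -3.8    0.  ] F [-5.38 -0.98  1.68] M [-0.35  0.98  0.05] yaw 0.1743 t 15.4
```

Request:
apply_moves([
  [[0.004,0.007,0,0,1],[0.008,0.007,0,0,1],[0.008,0.007,0,0,1],[0.008,0.007,0,0,1],[0.008,0.007,0,0,1],[0.008,0.007,0,0,1],[0.008,0.007,0,0,1],[0.008,0.007,0,0,1]],
])

```text
time: 16.4
tool_pos: [0.4919, -0.0715, 0.2452]
ee_rot: [3.14, 0.002, 0.174]
wrist_force: [-6.7, -1.6, 2.4]
width: 0.0262
finger_force: 30.0
```

```bash
python3 st.py
```

```text
stand frame mm [-5.661e+01 -4.030e+00 -4.000e-02] F [-6.87 -0.45  2.42] M [-0.22  1.11  0.09] yaw 0.1744 t 16.4
```

Request:
apply_moves([
  [[-0.008,0,0,0,1],[-0.016,0,0,0,1],[-0.016,0,0,0,1]],
])

```text
time: 16.77
tool_pos: [0.4915, -0.0715, 0.2452]
ee_rot: [3.141, 0.0, 0.174]
wrist_force: [-4.3, -2.5, 1.7]
width: 0.0258
finger_force: 30.0
```

```bash
python3 st.py
```

```text
stand frame mm [-5.702e+01 -3.980e+00 -1.000e-02] F [-4.63 -1.79  1.72] M [-0.37  0.93  0.06] yaw 0.1744 t 16.77
```

Request:
apply_moves([
  [[-0.01,0.004,0,0,1],[-0.02,0.005,0,0,1],[-0.02,0.005,0,0,1]],
])

```text
time: 17.15
tool_pos: [0.4909, -0.0716, 0.2451]
ee_rot: [3.141, -0.001, 0.174]
wrist_force: [-1.6, -1.5, -1.5]
width: 0.0261
finger_force: 30.0
```

```bash
python3 st.py
```

```text
stand frame mm [-5.76e+01 -3.98e+00 -5.00e-02] F [-1.78 -1.21 -1.54] M [-0.22  0.28  0.03] yaw 0.1744 t 17.15
```

Light contact now; release, then rise clear.

Request:
apply_moves([
  [[0,0,0,0,0.65],[0,0,0,0,0.5],[0,0,0,0,0.4],[0,0,0,0,0.4],[0,0,0,0,0.4],[0,0,-0.3,0,0.4],[0,0,-0.8,0,0.4],[-0.8,0,-1.4,0,0.4],[-1.6,0,-2,0,0.4],[-1.6,0,-2,0,1]],
])

```text
time: 18.4
tool_pos: [0.411, -0.0858, 0.3494]
ee_rot: [3.137, -0.007, 0.173]
wrist_force: [0.3, 0.2, -0.9]
width: 0.0494
finger_force: 0.0
```

Run:
```python
from fit import *
import st
s=snapshot("top");t=snapshot("side")
a=cv2.resize(s["image"][170:245,230:320,::-1],None,fx=4.4,fy=4.4,interpolation=cv2.INTER_CUBIC)
b=cv2.resize(t["image"][170:245,205:295,::-1],None,fx=4.4,fy=4.4,interpolation=cv2.INTER_CUBIC)
cv2.imwrite("pics/p7.png",np.hstack([a,b]))
```

```text
stand frame mm [-138.77   -4.55  104.16] F [ 0.3   0.12 -0.87] M [-0.01  0.02 -0.02] yaw 0.1731 t 18.4
```

View pics/p7.png

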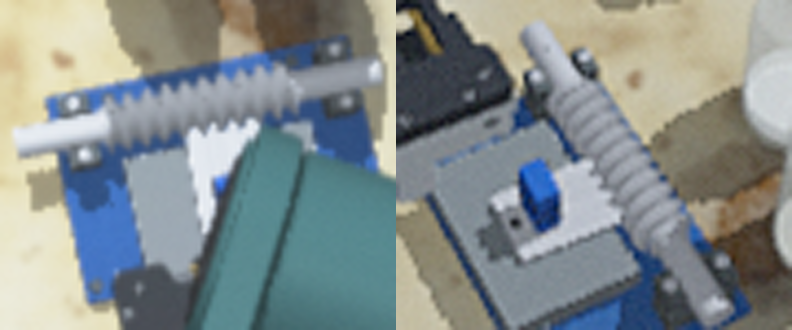

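The comb sits flat on the ledge, square, with its teeth in the thread and no blue gap (side half: block top about (539,176), tips at about (620,190)). Now the press on top.

Run:
```python
from fit import *
t=snapshot("side");s=snapshot("top")
p=at(t,237.1,209.6,.075);d=p[:2]-[.547,-.058];c,n=np.cos(.169),np.sin(.169)
print(p,1e3*(c*d[0]+n*d[1]),1e3*(-n*d[0]+c*d[1]))
plan([.4912,-.0716,.284],.174)
```

```text
[ 0.49086751 -0.06944818  0.075     ] -57.25834403261864 -1.8437845059391302
pos [ 0.4122 -0.0854  0.3444] rot [-3.1409e+00  9.0000e-04  1.7480e-01] F [ 0.05  0.6  -0.18] M [0.08 0.05 0.01] t 18.6 w 0.034121648923995385
units [1.604 0.003 1.208 0.005]
```

Request:
apply_moves([
  [[0.4,0,0,0,1],[0.8,0,0,0,1],[1.2,0,0.2,0,1],[1.6,0,0.4,0,1],[1.6,0,0.8,0,1],[1.6,0,1.1,0,1],[1.6,0,1.21,0,1],[1.6,0,1.21,0,1]],
])

```text
time: 19.6
tool_pos: [0.4905, -0.0716, 0.2841]
ee_rot: [-3.141, 0.001, 0.174]
wrist_force: [0.7, 0.6, 0.9]
width: 0.0004
finger_force: 0.0
```

```bash
python3 st.py
```

```text
stand frame mm [-57.96  -3.92  38.94] F [0.83 0.47 0.86] M [-0.01 -0.01  0.02] yaw 0.1744 t 19.6
```

Request:
apply_moves([
  [[0,0,0.04,0,1],[0,0,0.08,0,1],[0,0,0.12,0,1],[0,0,0.16,0,1],[0,0,0.16,0,1]],
])

```text
time: 20.23
tool_pos: [0.4905, -0.0716, 0.2764]
ee_rot: [-3.141, 0.0, 0.174]
wrist_force: [0.5, 1.1, 0.1]
width: 0.001
finger_force: 0.0
```

```bash
python3 st.py
```

```text
stand frame mm [-58.    -3.93  31.24] F [0.68 0.95 0.13] M [ 0.01 -0.01 -0.02] yaw 0.1745 t 20.23
```

Request:
apply_moves([
  [[0,0,0.01,0,1],[0,0,0.02,0,1],[0,0,0.02,0,1]],
])

```text
time: 20.6
tool_pos: [0.4906, -0.0716, 0.2757]
ee_rot: [3.142, 0.0, 0.175]
wrist_force: [0.1, -1.2, 0.1]
width: 0.0004
finger_force: 0.0
```

```bash
python3 st.py
```

```text
stand frame mm [-57.89  -3.95  30.46] F [-0.11 -1.23  0.12] M [0.04 0.03 0.05] yaw 0.1745 t 20.6
```

Request:
apply_moves([
  [[0,0,0.02,0,1],[0,0,0.04,0,1],[0,0,0.04,0,1]],
])

```text
time: 20.98
tool_pos: [0.4906, -0.0716, 0.2741]
ee_rot: [3.141, -0.0, 0.174]
wrist_force: [-0.4, -0.3, 3.4]
width: 0.0005
finger_force: 1.1
```

```bash
python3 st.py
```

```text
stand frame mm [-57.86  -3.97  28.86] F [-0.46 -0.2   3.44] M [ 0.03  0.18 -0.01] yaw 0.1745 t 20.98
```

Request:
apply_moves([
  [[0,0,0.02,0,1],[0,0,0.02,0,1]],
])

```text
time: 21.22
tool_pos: [0.4906, -0.0716, 0.2734]
ee_rot: [3.141, -0.0, 0.175]
wrist_force: [-2.5, 0.5, 5.7]
width: 0.0007
finger_force: 2.5
```

```bash
python3 st.py
```

```text
stand frame mm [-57.87  -3.95  28.19] F [-2.41  0.89  5.75] M [0.09 0.36 0.01] yaw 0.1746 t 21.23
```

Request:
apply_moves([
  [[0,0,0,0,1],[0,0,0,0,1],[0,0,0,0,1],[0,0,0,0,1],[0,0,-0.03,0,1],[0,0,-0.08,0,1],[0,0,-0.4,0,1],[0,0,-1,0,1],[-1,0,-1.8,0,1]],
])

```text
time: 22.35
tool_pos: [0.4434, -0.0802, 0.3621]
ee_rot: [-3.141, 0.002, 0.176]
wrist_force: [-0.3, -0.2, 0.5]
width: 0.0004
finger_force: 0.0
```

Request:
apply_moves([
  [[-1.2,0,-0.5,0,1],[-2.4,0,-1.0,0,1],[-2.4,0,-1.0,0,1],[-2.4,0,-1.0,0,1]],
])

```text
time: 22.85
tool_pos: [0.3243, -0.101, 0.4123]
ee_rot: [3.14, -0.002, 0.174]
wrist_force: [0.1, -0.6, -0.5]
width: -0.0001
finger_force: 0.0
```

Run:
```python
from fit import *
import st
s=snapshot("top");t=snapshot("side")
a=cv2.resize(s["image"][180:230,245:305,::-1],None,fx=6.6,fy=6.6,interpolation=cv2.INTER_CUBIC)
b=cv2.resize(t["image"][190:240,220:280,::-1],None,fx=6.6,fy=6.6,interpolation=cv2.INTER_CUBIC)
cv2.imwrite("pics/p8.png",np.hstack([a,b]))
```

```text
stand frame mm [-226.74   -4.89  167.14] F [-0.03 -0.61 -0.47] M [-0.04 -0.01  0.02] yaw 0.1739 t 22.85
```

View pics/p8.png

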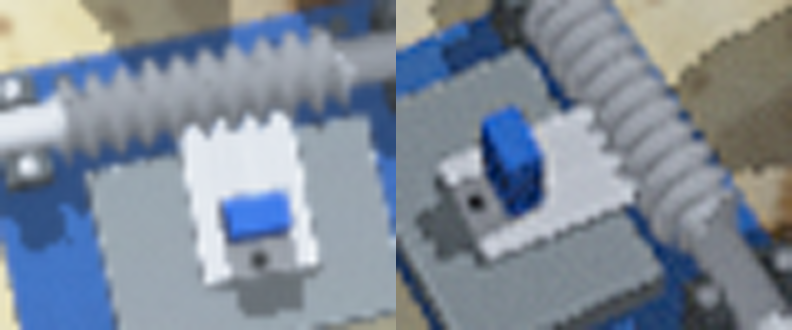

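Run:
```python
from fit import *
s=snapshot("top");mm=1e-3
L=np.array([[8,13,75],[8,-13,75],[-8,-13,75],[-8,13,75],[-22,24,39],[-22,-24,39]])*mm
P=px([(222,199),(288,191),(293,231),(230,241),(205,286),(322,268)],(245,180),6.6)
q,e=fit(s,L,P,[.49,-.07,.17]);print(q,np.round(e,1))
d=q[:2]-[.5466,-.0583];c,n=np.cos(.169),np.sin(.169);print(1e3*(c*d[0]+n*d[1]),1e3*(-n*d[0]+c*d[1]))
im=s["image"].copy()
# predicted plate front corners & tooth gaps when home vs 6 short, sampled colours in the strip between plate front and crest
c,n=np.cos(.171),np.sin(.171)
for x in np.arange(-26,-9,1.):
    r=[]
    for y in (-21.8,-15.8,-9.8,-3.8,2.2,8.2,14.2): # tooth/crest alternate (comb centre -3.8: crest at -15.8,-3.8,8.2)
        u=pix(s,[.5466+(c*x-n*y)*mm,-.0583+(n*x+c*y)*mm,.038]);r.append(cv2.getRectSubPix(im,(1,1),tuple(map(float,u)))[0,0].tolist())
    print(x,r)
```

```text
[ 0.48984396 -0.07084712  0.13532206] [ 0.2  0.3 -0.  -0.1  0.3 -0.2  0.  -0.1 -0.1  0.1 -0.4 -0. ]
-58.05784792960672 -2.8221902692705405
-26.0 [[226, 231, 237], [225, 231, 237], [227, 232, 238], [225, 230, 237], [224, 230, 236], [224, 229, 236], [226, 232, 238]]
-25.0 [[226, 231, 237], [225, 231, 237], [227, 232, 238], [225, 230, 237], [224, 230, 236], [224, 229, 236], [226, 232, 238]]
-24.0 [[226, 231, 237], [225, 230, 237], [227, 232, 238], [225, 230, 237], [225, 230, 236], [225, 230, 236], [226, 232, 238]]
-23.0 [[226, 231, 237], [225, 230, 237], [226, 232, 238], [224, 230, 237], [225, 230, 237], [224, 229, 235], [226, 232, 238]]
-22.0 [[227, 232, 238], [221, 227, 235], [226, 231, 238], [222, 228, 235], [225, 230, 237], [221, 227, 234], [226, 232, 238]]
-21.0 [[227, 232, 238], [214, 221, 231], [224, 230, 237], [220, 225, 233], [224, 230, 236], [218, 224, 232], [227, 232, 238]]
-20.0 [[226, 231, 237], [207, 215, 226], [223, 229, 236], [214, 220, 228], [223, 229, 236], [204, 211, 220], [227, 233, 238]]
-19.0 [[224, 230, 236], [186, 196, 210], [221, 227, 234], [190, 197, 208], [223
[... 480 characters left out ...]
], [124, 131, 142], [206, 212, 222], [134, 141, 151], [207, 214, 224]]
-14.0 [[165, 174, 186], [116, 124, 133], [178, 187, 200], [124, 130, 140], [194, 202, 212], [131, 137, 147], [194, 202, 215]]
-13.0 [[138, 147, 160], [119, 126, 135], [159, 170, 185], [126, 133, 141], [178, 186, 195], [127, 133, 141], [172, 180, 192]]
-12.0 [[122, 130, 143], [124, 130, 138], [143, 152, 165], [127, 133, 140], [154, 161, 170], [123, 129, 136], [148, 155, 165]]
-11.0 [[118, 125, 136], [129, 134, 142], [130, 138, 148], [129, 134, 142], [133, 139, 147], [126, 132, 139], [126, 131, 138]]
-10.0 [[115, 121, 130], [131, 136, 145], [120, 126, 134], [131, 136, 144], [124, 128, 136], [128, 134, 142], [122, 128, 135]]
```

Run:
```python
from fit import *
s=snapshot("top");mm=1e-3;im=s["image"].astype(np.float32)
yaw=.171;c,n=np.cos(yaw),np.sin(yaw)
def prof(y,z,xs,ch): 
    r=[]
    for x in xs:
        u=pix(s,[.5466+(c*x-n*y)*mm,-.0583+(n*x+c*y)*mm,z]);r.append(cv2.getRectSubPix(im[:,:,ch].copy(),(1,1),tuple(map(float,u)))[0,0])
    return np.array(r)
def edge(y,z,a,b,ch=0):
    xs=np.arange(a,b,.25);p=prof(y,z,xs,ch);m=(p[:6].mean()+p[-6:].mean())/2
    k=np.where(np.diff(np.sign(p-m)))[0];return [float(xs[i]) for i in k],p[:6].mean().round(),p[-6:].mean().round()
for y in(-50,-42,-34,40,46,52): print("ledge front",y,edge(y,.033,-27,-18.5),"rear",edge(y,.033,-111,-99))
for y in(-25,-22,-20,16,12): print("plate rear",y,edge(y,.039,-84,-73))
def sedge(x,a,b,z=.039):
    ys=np.arange(a,b,.25);p=np.array([prof(y,z,[x],0)[0] for y in ys]);m=(p[:6].mean()+p[-6:].mean())/2
    return [float(ys[i]) for i in np.where(np.diff(np.sign(p-m)))[0]]
for x in(-75,-65,-55,-45,-35,-27): print("sides",x,sedge(x,-36,-20),sedge(x,12,28))
```

```text
ledge front -50 ([-22.0], np.float32(154.0), np.float32(69.0)) rear ([-108.0], np.float32(164.0), np.float32(153.0))
ledge front -42 ([-22.25], np.float32(150.0), np.float32(71.0)) rear ([-109.5], np.float32(164.0), np.float32(157.0))
ledge front -34 ([-21.5], np.float32(153.0), np.float32(68.0)) rear ([-108.75], np.float32(165.0), np.float32(154.0))
ledge front 40 ([-22.5], np.float32(150.0), np.float32(60.0)) rear ([-110.75, -103.5], np.float32(157.0), np.float32(157.0))
ledge front 46 ([-22.25], np.float32(155.0), np.float32(70.0)) rear ([-109.75], np.float32(159.0), np.float32(156.0))
ledge front 52 ([-22.5], np.float32(150.0), np.float32(61.0)) rear ([-110.75, -103.5], np.float32(157.0), np.float32(158.0))
plate rear -25 ([-78.5], np.float32(143.0), np.float32(227.0))
plate rear -22 ([-79.0], np.float32(126.0), np.float32(228.0))
plate rear -20 ([-78.75], np.float32(128.0), np.float32(224.0))
plate rear 16 ([-77.75], np.float32(148.0), np.float32(225.0))
plate rear 12 ([-77.5], np.float32(137.0), np.float32(218.0))
sides -75 [-26.5] [21.0]
sides -65 [-25.5] [22.25]
sides -55 [-27.0] [20.25]
sides -45 [-27.5] [20.5]
sides -35 [-26.5] [21.25]
sides -27 [-27.75] [19.5]
```

Run:
```python
from fit import *
mm=1e-3;s=snapshot("top");t=snapshot("side")
yaw=.171;c,n=np.cos(yaw),np.sin(yaw)
def val(s,im,x,y,z): 
    u=pix(s,[.5466+(c*x-n*y)*mm,-.0583+(n*x+c*y)*mm,z]);return cv2.getRectSubPix(im,(1,1),tuple(map(float,u)))[0,0]
def line(s,z,fixed,lo,hi,axis):
    im=s["image"][:,:,0].astype(np.float32);out=[]
    r=np.arange(lo,hi,.25)
    for f in fixed:
        p=np.array([val(s,im,*( (v,f) if axis=='x' else (f,v)),z) for v in r])
        m=(p[:5].mean()+p[-5:].mean())/2
        k=np.where(np.diff(np.sign(p-m)))[0]
        if len(k)==1 and abs(p[:5].mean()-p[-5:].mean())>25: out.append((f,r[k[0]]))
    o=np.array(out)
    if len(o)<6: return "few",len(o)
    a,b=np.polyfit(o[:,0],o[:,1],1);e=o[:,1]-a*o[:,0]-b;g=abs(e)<1.2
    a,b=np.polyfit(o[g,0],o[g,1],1);return "slope",round(a,4),"mid",round(a*o[g,0].mean()+b,2),"rms",round(e[g].std(),2),len(o)
for nm,q in(("top",s),("side",t)):
    print(nm,"ledge front x(y)",line(q,.033,np.r_[np.arange(-56,-34,.7),np.arange(30,56,.7)],-27,-18.5,'x'))
    print(nm,"ledge side y(x)",line(q,.033,np.arange(-100,-28,.7),54,66,'y'),line(q,.033,np.arange(-100,-28,.7),-66,-54,'y'))
    print(nm,"plate rear x(y)",line(q,.039,np.r_[np.arange(-26,18,.7)],-83,-74,'x'))
    print(nm,"plate sides y(x)",line(q,.039,np.arange(-76,-24,.7),14,28,'y'),line(q,.039,np.arange(-76,-24,.7),-34,-20,'y'))
```

```text
top ledge front x(y) ('slope', np.float64(-0.0069), 'mid', np.float64(-22.29), 'rms', np.float64(0.45), 70)
top ledge side y(x) ('slope', np.float64(0.0125), 'mid', np.float64(60.47), 'rms', np.float64(0.46), 103) ('slope', np.float64(0.0102), 'mid', np.float64(-59.52), 'rms', np.float64(0.45), 103)
top plate rear x(y) ('slope', np.float64(0.0345), 'mid', np.float64(-78.72), 'rms', np.float64(0.57), 51)
top plate sides y(x) ('slope', np.float64(-0.0201), 'mid', np.float64(20.57), 'rms', np.float64(0.63), 75) ('slope', np.float64(-0.0223), 'mid', np.float64(-26.99), 'rms', np.float64(0.59), 75)
side ledge front x(y) ('slope', np.float64(-0.0129), 'mid', np.float64(-23.11), 'rms', np.float64(0.53), 70)
side ledge side y(x) ('slope', np.float64(0.0063), 'mid', np.float64(60.87), 'rms', np.float64(0.54), 103) ('slope', np.float64(0.0068), 'mid', np.float64(-59.97), 'rms', np.float64(0.54), 103)
side plate rear x(y) ('slope', np.float64(0.03), 'mid', np.float64(-80.06), 'rms', np.float64(0.27), 55)
side plate sides y(x) ('slope', np.float64(-0.0137), 'mid', np.float64(20.95), 'rms', np.float64(0.55), 52) ('slope', np.float64(-0.0357), 'mid', np.float64(-27.27), 'rms', np.float64(0.47), 75)
```

Run:
```python
from fit import *
mm=1e-3
t=dict(snapshot("side"));a=cv2.imread("pics/p7.png")[:,396:]
new=t["image"].copy()
old=np.zeros_like(new);sm=cv2.resize(a,(90,75),interpolation=cv2.INTER_LINEAR)[:,:,::-1];old[170:245,205:295]=sm
yaw=.171;c,n=np.cos(yaw),np.sin(yaw)
def val(im,x,y,z):
    u=pix(t,[.5466+(c*x-n*y)*mm,-.0583+(n*x+c*y)*mm,z]);return cv2.getRectSubPix(im,(1,1),tuple(map(float,u)))[0,0]
def line(im,z,fixed,lo,hi,axis):
    im=im[:,:,0].astype(np.float32);o=[];r=np.arange(lo,hi,.25)
    for f in fixed:
        p=np.array([val(im,*((v,f) if axis=='x' else (f,v)),z) for v in r]);m=(p[:5].mean()+p[-5:].mean())/2
        k=np.where(np.diff(np.sign(p-m)))[0]
        if len(k)==1 and abs(p[:5].mean()-p[-5:].mean())>25:o.append((f,r[k[0]]))
    o=np.array(o);a,b=np.polyfit(o[:,0],o[:,1],1);return round(a,4),round(a*o[:,0].mean()+b,2),len(o)
for nm,im in(("old",old),("new",new)):
    print(nm,"rear",line(im,.039,np.arange(-26,18,.7),-85,-75,'x'),"sideL",line(im,.039,np.arange(-76,-24,.7),14,28,'y'),"sideR",line(im,.039,np.arange(-76,-24,.7),-34,-20,'y'))
plan([.4898,-.0708,.284],.149)
```

```text
old rear (np.float64(0.0487), np.float64(-79.99), 53) sideL (np.float64(-0.0201), np.float64(20.96), 52) sideR (np.float64(-0.0407), np.float64(-27.29), 75)
new rear (np.float64(0.0464), np.float64(-80.01), 53) sideL (np.float64(-0.0195), np.float64(20.96), 52) sideR (np.float64(-0.0386), np.float64(-27.29), 75)
pos [ 0.325  -0.1009  0.4109] rot [-3.1402e+00  1.8000e-03  1.7550e-01] F [ 0.31 -0.7  -0.67] M [0.01 0.   0.03] t 23.2 w 0.00044803040931941634
units [ 3.35  -0.017  2.537  0.152]
```

The comb is about 0.03 rad (≈1.8°) off square, and the top press did not cause it. I'll regrip, square it, press again, release and repeat the top check.

Request:
apply_moves([
  [[1,0,0,0.15,0.4],[2,0,0.3,0.15,0.4],[3,0,0.8,0.15,0.4],[3.35,-0.017,1.6,0.15,0.4],[3.35,-0.017,2.3,0.15,0.4],[3.35,-0.017,2.54,0.15,0.4],[3.35,-0.017,2.54,0.15,0.4]],
])

```text
time: 24.08
tool_pos: [0.4891, -0.071, 0.2841]
ee_rot: [-3.141, 0.002, 0.148]
wrist_force: [-0.2, -0.6, 0.3]
width: 0.0565
finger_force: 0.0
```

```bash
sed -i 's/^yaw=.169; S=.*/yaw=.179; S=np.array([.5466,-.0583])/' st.py; python3 -c "
from h import *
plan([.4898,-.0708,.2455],.149)"
```

```text
pos [ 0.4891 -0.071   0.2841] rot [-3.141e+00  1.600e-03  1.484e-01] F [-0.2  -0.56  0.3 ] M [ 0.05  0.01 -0.  ] t 24.075 w 0.056539888764312464
units [ 0.014 -0.001  0.773 -0.003]
```

Request:
apply_moves([
  [[0.02,0,0.3,0,0.4],[0.02,0,0.6,0,0.4],[0.02,0,0.77,0,0.4],[0.02,0,0.77,0,0.6],[0.02,0,0.77,0,0.7],[0.02,0,0.77,0,0.8],[0.02,0,0.77,0,1],[0.02,0,0.77,0,1],[0.02,0,0.77,0,1],[0.02,0,0.77,0,1]],
])

```text
time: 25.32
tool_pos: [0.4904, -0.071, 0.2466]
ee_rot: [3.141, -0.001, 0.148]
wrist_force: [-0.2, -1.2, 0.7]
width: 0.0258
finger_force: 30.0
```

```bash
python3 st.py
```

```text
stand frame mm [-57.62  -2.51   1.41] F [-0.37 -1.16  0.68] M [-0.11 -0.03  0.  ] yaw 0.1483 t 25.32
```

Request:
apply_moves([
  [[-0.02,0,0,0,1],[-0.02,0.007,0,-0.045,1],[-0.02,0.014,0,-0.09,1],[-0.02,0.021,0,-0.135,1],[-0.02,0.028,0,-0.18,1],[-0.02,0.028,0,-0.18,1]],
])

```text
time: 26.08
tool_pos: [0.4892, -0.0723, 0.2462]
ee_rot: [-3.141, 0.0, 0.18]
wrist_force: [-1.1, 2.1, 3.3]
width: 0.0258
finger_force: 30.0
```

```bash
python3 st.py
```

```text
stand frame mm [-58.93  -3.56   0.98] F [-0.66  2.27  3.33] M [0.3  0.06 0.05] yaw 0.1799 t 26.07
```

Request:
apply_moves([
  [[0.01,0,0,0,1],[0.02,0,0,0,1],[0.02,0,0,0,1]],
])

```text
time: 26.45
tool_pos: [0.4902, -0.0724, 0.2461]
ee_rot: [3.141, 0.001, 0.18]
wrist_force: [-3.1, 0.4, 4.1]
width: 0.0258
finger_force: 30.0
```

```bash
python3 st.py
```

```text
stand frame mm [-58.01  -3.81   0.91] F [-2.94  0.92  4.07] M [0.11 0.41 0.03] yaw 0.1797 t 26.45
```

Request:
apply_moves([
  [[0.01,0,0,0,1],[0.02,0,0,0,1],[0.02,0,0,0,1]],
])

```text
time: 26.82
tool_pos: [0.4914, -0.0722, 0.2462]
ee_rot: [3.141, -0.0, 0.18]
wrist_force: [-0.9, -1.1, 2.8]
width: 0.0255
finger_force: 30.0
```

```bash
python3 st.py
```

```text
stand frame mm [-56.79  -3.86   0.99] F [-1.04 -0.93  2.81] M [-0.11  0.34  0.04] yaw 0.1797 t 26.82
```

Request:
apply_moves([
  [[0.005,0,-0.01,0,1],[0.01,0,-0.01,0,1],[0.01,0,-0.01,0,1]],
])

```text
time: 27.2
tool_pos: [0.4917, -0.0721, 0.2465]
ee_rot: [3.141, 0.001, 0.18]
wrist_force: [-3.4, -1.9, 2.4]
width: 0.0257
finger_force: 30.0
```

```bash
python3 st.py
```

```text
stand frame mm [-56.53  -3.85   1.29] F [-3.71 -1.24  2.36] M [-0.33  0.53 -0.03] yaw 0.1796 t 27.2
```

Request:
apply_moves([
  [[0.01,0,0,0,1],[0.01,0,0,0,1]],
])

```text
time: 27.45
tool_pos: [0.4919, -0.0721, 0.2465]
ee_rot: [3.141, 0.002, 0.18]
wrist_force: [-3.8, -2.3, 3.6]
width: 0.0259
finger_force: 30.0
```

```bash
python3 st.py
```

```text
stand frame mm [-56.27  -3.87   1.31] F [-4.12 -1.6   3.64] M [-0.46  0.79  0.01] yaw 0.1796 t 27.45
```

Request:
apply_moves([
  [[0.01,0,0,0,1],[0.01,0,0,0,1]],
])

```text
time: 27.7
tool_pos: [0.4922, -0.0721, 0.2466]
ee_rot: [3.141, 0.003, 0.18]
wrist_force: [-4.9, -2.0, 3.8]
width: 0.0257
finger_force: 30.0
```

```bash
python3 st.py
```

```text
stand frame mm [-55.99  -3.87   1.36] F [-5.2  -1.07  3.81] M [-0.56  0.97 -0.01] yaw 0.1797 t 27.7
```

Request:
apply_moves([
  [[0,0.008,0,0,1],[0,0.012,0,0,1],[0,0.012,0,0,1],[0,0.012,0,0,1],[0,0.012,0,0,1],[0,0.012,0,0,1]],
])

```text
time: 28.45
tool_pos: [0.4922, -0.0723, 0.2465]
ee_rot: [-3.141, 0.003, 0.18]
wrist_force: [-5.9, -0.9, 3.6]
width: 0.0258
finger_force: 30.0
```

```bash
python3 st.py
```

```text
stand frame mm [-56.01  -4.14   1.32] F [-5.98  0.22  3.64] M [-0.29  1.01  0.  ] yaw 0.1798 t 28.45
```

Request:
apply_moves([
  [[-0.01,0,0,0,1],[-0.018,0,0,0,1],[-0.018,0,0,0,1]],
])

```text
time: 28.82
tool_pos: [0.4918, -0.0724, 0.2465]
ee_rot: [-3.141, 0.001, 0.18]
wrist_force: [-4.1, -0.4, 1.6]
width: 0.026
finger_force: 30.0
```

```bash
python3 st.py;python3 - <<'E'
from fit import *
t=snapshot("side");cv2.imwrite("pics/s9.png",cv2.resize(t["image"][180:250,210:290,::-1],None,fx=7,fy=7,interpolation=cv2.INTER_CUBIC))
E
```

```text
stand frame mm [-56.43  -4.15   1.27] F [-4.09  0.32  1.62] M [-0.18  0.86  0.04] yaw 0.1797 t 28.82
```

Request:
apply_moves([
  [[-0.008,0,0,0,1],[-0.012,0,0,0,0.7],[-0.012,0,0,0,0.65],[-0.012,0,0,0,0.5],[-0.012,0,0,0,0.4],[-0.012,0,0,0,0.4],[-0.012,0,-0.3,0,0.4],[-0.012,0,-0.8,0,0.4],[-0.8,0,-1.4,0,0.4],[-1.6,0,-2,0,1]],
])

```text
time: 30.12
tool_pos: [0.4126, -0.0869, 0.3487]
ee_rot: [3.141, -0.001, 0.18]
wrist_force: [0.0, -0.7, 0.0]
width: 0.0495
finger_force: 0.0
```

Request:
apply_moves([
  [[-1.2,0,0,0,1],[-1.8,0,-0.5,0,1],[-1.8,0,-0.5,0,1]],
])

```text
time: 30.5
tool_pos: [0.3238, -0.1031, 0.3748]
ee_rot: [3.137, -0.006, 0.178]
wrist_force: [0.2, -0.1, -0.1]
width: 0.0202
finger_force: 0.0
```

```bash
cat > chk.py <<'E'
from fit import *
mm=1e-3;s=snapshot("top");t=snapshot("side")
yaw=.179;c,n=np.cos(yaw),np.sin(yaw)
def val(s,im,x,y,z): 
    u=pix(s,[.5466+(c*x-n*y)*mm,-.0583+(n*x+c*y)*mm,z]);return cv2.getRectSubPix(im,(1,1),tuple(map(float,u)))[0,0]
def line(s,z,fixed,lo,hi,axis):
    im=s["image"][:,:,0].astype(np.float32);o=[];r=np.arange(lo,hi,.25)
    for f in fixed:
        p=np.array([val(s,im,*((v,f) if axis=='x' else (f,v)),z) for v in r]);m=(p[:5].mean()+p[-5:].mean())/2
        k=np.where(np.diff(np.sign(p-m)))[0]
        if len(k)==1 and abs(p[:5].mean()-p[-5:].mean())>25:o.append((f,r[k[0]]))
    o=np.array(o)
    if len(o)<6:return "few"
    a,b=np.polyfit(o[:,0],o[:,1],1);return float(round(a,4)),float(round(a*o[:,0].mean()+b,2)),len(o)
for nm,q in(("top",s),("side",t)):
    print(nm,"front",line(q,.033,np.r_[np.arange(-56,-34,.7),np.arange(30,56,.7)],-27,-18.5,'x'),"rear",line(q,.039,np.arange(-26,18,.7),-84,-74,'x'),
     "sides",line(q,.039,np.arange(-76,-24,.7),14,28,'y'),line(q,.039,np.arange(-76,-24,.7),-34,-20,'y'))
for y in(-21.8,-9.8,2.2,14.2): print("tooth",y,line(s,.038,np.arange(y-.7,y+.8,.2),-18,-8,'x'))
E
python3 chk.py; python3 -c "
from h import *
plan([.4915,-.0723,.284],.18)"
```

```text
top front (0.0001, -22.28, 70) rear (0.0111, -78.23, 53) sides (-0.0023, 20.41, 75) (-0.0069, -27.17, 70)
side front (-0.0041, -23.14, 70) rear (-0.0065, -79.18, 54) sides (0.0042, 20.8, 52) (0.0007, -27.44, 75)
tooth -21.8 (1.1458, -12.66, 8)
tooth -9.8 (-0.0893, -12.31, 8)
tooth 2.2 (-0.4464, -12.38, 8)
tooth 14.2 (0.119, -12.56, 8)
pos [ 0.325  -0.1029  0.3726] rot [ 3.1401e+00 -2.5000e-03  1.7930e-01] F [ 0.11 -0.17 -0.95] M [ 0.03 -0.05 -0.02] t 30.6 w 0.011658089987194956
units [ 3.385 -0.009  1.771 -0.004]
```

Now it is square (within about 0.005 rad) and all four tips are at the root (about −12.5). Repeating the top check.

Request:
apply_moves([
  [[1,0,0,0,1],[2,0,0,0,1],[3,0,0.4,0,1],[3.38,-0.01,1.0,0,1],[3.38,-0.01,1.6,0,1],[3.38,-0.01,1.85,0,1],[3.38,-0.01,1.92,0,1],[3.38,-0.01,1.92,0,1]],
])

```text
time: 31.6
tool_pos: [0.4913, -0.0723, 0.2765]
ee_rot: [3.141, -0.001, 0.18]
wrist_force: [-0.8, 0.6, 0.6]
width: 0.0008
finger_force: 0.0
```

```bash
python3 st.py
```

```text
stand frame mm [-56.91  -3.88  31.26] F [-0.66  0.77  0.63] M [ 0.06 -0.02  0.02] yaw 0.1798 t 31.6
```

Request:
apply_moves([
  [[0,0,0.02,0,1],[0,0,0.04,0,1],[0,0,0.04,0,1]],
])

```text
time: 31.98
tool_pos: [0.491, -0.0723, 0.2743]
ee_rot: [3.141, -0.001, 0.18]
wrist_force: [1.2, 0.1, 0.2]
width: 0.0005
finger_force: 0.5
```

```bash
python3 st.py
```

```text
stand frame mm [-57.18  -3.93  29.13] F [ 1.23 -0.17  0.17] M [-0.01 -0.05  0.  ] yaw 0.1796 t 31.98
```

Request:
apply_moves([
  [[0,0,0.02,0,1],[0,0,0.02,0,1]],
])

```text
time: 32.22
tool_pos: [0.4911, -0.0723, 0.2736]
ee_rot: [3.141, -0.001, 0.18]
wrist_force: [-1.2, -0.2, 4.2]
width: 0.0002
finger_force: 2.3
```

```bash
python3 st.py
```

```text
stand frame mm [-57.11  -3.93  28.37] F [-1.21  0.02  4.17] M [0.   0.13 0.02] yaw 0.1797 t 32.23
```

Request:
apply_moves([
  [[0,0,0.01,0,1],[0,0,0.01,0,1],[0,0,0.01,0,1],[0,0,0.01,0,1],[0,0,0.01,0,1],[0,0,-0.02,0,1],[0,0,-0.08,0,1],[0,0,-0.4,0,1],[0,0,-1.2,0,1],[-1,0,-2,0,1]],
])

```text
time: 33.48
tool_pos: [0.4438, -0.081, 0.3729]
ee_rot: [-3.141, 0.0, 0.181]
wrist_force: [-0.8, -0.8, 1.0]
width: 0.0004
finger_force: 0.0
```

Request:
apply_moves([
  [[-1.2,0,-0.3,0,1],[-2.4,0,-0.6,0,1],[-2.4,0,-0.6,0,1],[-2.4,0,-0.6,0,1]],
])

```text
time: 33.98
tool_pos: [0.3249, -0.1024, 0.4023]
ee_rot: [3.141, -0.002, 0.179]
wrist_force: [-0.5, 0.9, 0.2]
width: 0.0004
finger_force: 0.0
```

```bash
python3 chk.py; python3 -c "
from h import *
s=snapshot('top')['image'][130:270,140:380,::-1];cv2.imwrite('pics/f.png',cv2.resize(s,None,fx=3.3,fy=3.3,interpolation=cv2.INTER_CUBIC))"
```

```text
top front (0.0001, -22.25, 70) rear (0.0126, -78.24, 53) sides (-0.0012, 20.38, 75) (-0.0055, -27.19, 71)
side front (-0.0037, -23.16, 70) rear (-0.0067, -79.27, 54) sides (-0.0005, 20.76, 51) (0.0029, -27.47, 75)
tooth -21.8 (1.1458, -12.66, 8)
tooth -9.8 (-0.0893, -12.31, 8)
tooth 2.2 (-0.3274, -12.44, 8)
tooth 14.2 (-0.0, -12.5, 8)
```

View pics/f.png

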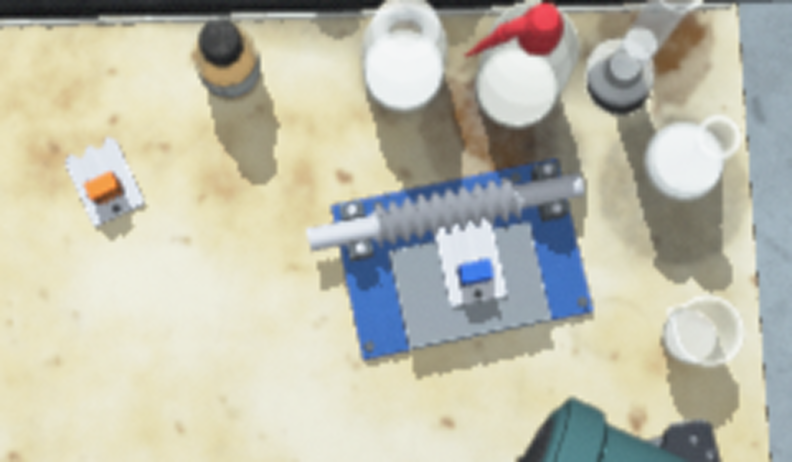

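The comb is seated square in the thread at about (467,235), unchanged by the press. The orange comb (100,187) and the glassware have not moved, and the arm is clear.

```bash
python3 -c "
from bench import ticket
print(ticket.close_job())"
```

```text
the job is handed in; nothing more can be done
None
```

The blue comb is seated square and fully home in the thread near the middle, pressed in at about 6 N, released and checked flat with about 5 N on top, after one regrip to correct a 2° skew. Handed in at about 34 s; the verdict wasn't shown.

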